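Wedge the short foot of a rocking counting scale

ROBOT

A 7-joint arm with a two-finger parallel gripper is mounted at the origin on a cart in front of the work surface, level with it; the furniture and walls round the work are solid. World frame = base frame: x ahead of the robot, y to its left, z up, the work surface at z = 0. Lengths are in m, angles in rad, forces in N, time in s.
With the tool pointing down it reaches from about 0.4 to 0.85 m from the base axis. Payload 10.4 kg.
Tool frame: the origin (TCP) lies midway between the tips of the shut fingers; the grasp point (between the pads) lies 19 mm behind it (r.grasp_offset is the distance from the TCP to the grasp point, in m); z points along the fingers, y is the line along which they close (so a half turn about z gives the same grasp; the last joint's range is limited). The gripper opens to 87 mm and grips with 3 to 60 N. Pads are 19 mm wide; open, the fingers measure 117 mm over their backs; the gripper's body (75 mm by 190 mm) begins 51 mm behind the grasp point.
Start: joints at [-0.023, 0.332, -0.065, 1.46, 0.022, 1.35, -0.088], TCP at [0.625, 0, 0.223] pointing down, gripper open.
Joint ranges: [-2.6, 2.6], [-0.5, 2.12], [-1.47, 1.34], [0.16, 2.42], [-1.27, 4.41], [0.06, 2.06], [-2.6, 2.6]. Speed limits (rad/s): [2.22, 2.22, 2.79, 2.79, 3.14, 3.14, 3.14].

INTERFACE

Orientations are given as a unit quaternion [x, y, z, w].
In Python, from bench import r gives the robot as it stands.
- The arm moves only by the tool drive_tool, never from a script. Its argument "moves" is a list that holds one entry, the list of rows, each a list of 7 numbers: the shift along the tool's x, y, z in m, then the turn, a rotation vector about the tool's x, y, z in rad, then the opening, from 0 (shut) to 1 (fully open). In form: [[[tx, ty, tz, ax, ay, az, jaw], ...]]. A call has 1 to 10 rows; each row shifts and turns the commanded pose from where the row before left it, along the tool's axes as they then stand; what a row does not reach is not made up. A row lasts 1/10 s, in which the tool goes at most 50 mm and 8.59 degrees, less where a joint would pass 70% of its speed; a pose out of reach is approached as far as the arm can. A call is refused whole if a number of a shift passes 0.05 or a number of a turn 0.15, either way. A call with a gripper value outside its range is refused whole. The fingers move at their own pace and stop on an object; "squeeze" is the grip in N (left out, the last holds). Time passes only in rows, so rows that do not move let the fingers close. It gives the time, the measured TCP pose, the force, the opening and the grip force at its end, in the units of the state.
- r.read_state(): the state, without advancing time (a new reading comes with each control period).
- r.camera(name): name is "scene" or "side" or "wrist"; returns the picture (384x512x3 uint8, red, green, blue); there is no depth.
- r.camera_info(name): a dict with "mtx" (3x3 intrinsics, pixels), "k1" (the pictures are not rectified: a ray, as slopes to the right and down, at radius r is drawn at 1 + k1 r^2 times it, then the intrinsics apply), "rvec" (rotation vector, rad) and "tvec" (3), from world to camera coordinates, as OpenCV has them; the wrist camera has in their place "T_tool_cam" (4x4, takes a point from camera to tool coordinates, whose origin is the TCP and whose axes are the flange's). Camera axes: x right, y down, z forward; pixel columns grow to the right and rows downward; lengths in m; the calibration is good to about 2 mm. A picture is of the moment at which its call begins: read the wrist's pose just before it. camera_info takes no time and is no camera call.
- r.close_job(): hands the job in; it is judged then, once.
Trained networks look in the newest picture that a camera, given by its name, has taken for a name from the list of things; names that differ only in an ending like _2 or _b are one class to them, and where a whole thing is asked for, a point or a joint stands for the part that bears it (a point fixed in the world has none). Each returns a list of dicts, best first, with "conf" (0 to 1); they miss things now and then, are a little off and sometimes report something else, mostly with a low value. They report only what shows in the picture. A call takes as long as a camera call. They do not tell look-alikes from the thing itself.
- r.find_in(camera, query): "bbox" ([left, top, right, bottom] in pixels, round what is visible of it).
- r.place_of(camera, query): "at" ([column, row] in pixels: a listed point, or the origin of a listed thing).
The state is a dict: "time": time; "joint_positions": joint angles; "joint_vel": joint speeds; "joint_torque": joint torques, N m; "ee_pos": TCP position; "eef_rot": TCP orientation; "ft_force": force on the tool from outside, world axes, zero at the start; "torque": the same for the moment, N m; "width": finger opening in m; "grip_force": force on a finger pad.
Only numpy, scipy, OpenCV 4.12 (cv2) and the standard library are available. Lean on these libraries where they do the work, as an engineer would, in place of code of your own. Each camera call takes 0.05 s, during which the arm holds its last target. There are 200 camera calls.

TASK

The counting scale rocks because its front left screw foot has seized too short. Push the wooden wedge by its thick end, thin end first, from the left under that foot until it is snug, with the scale level and its other three feet still down; then press firmly with the fingertips on the casing corner above that foot to prove that it no longer rocks, and let go. Only push and press: pick nothing up, keep the scale where it stands and leave the things around it alone.

Things in the scene. Friction and masses are not known exactly. Their poses are not given: they have to be found in the camera images.
- scale: counting scale, 2.1 to 2.9 kg: flat grey casing 200 mm deep (x, away from the robot at yaw 0), 170 mm wide (y, to the left), white top 50 mm and underside 16 mm above the desk; steel pan on its rear part, top at 59 mm; display strip in front. Origin: middle of the casing, at the height of the good feet's soles. It stands level on three screw feet, the front left one hangs clear
- short_foot_sole (a point): centre of the flat underside of the seized front left foot, a black disc 20 mm across, 22 mm in from the casing's front face and 19 mm in from its left face (x -78, y +66 mm of the scale). It hangs 4.5 to 7.5 mm above the desk, different each time
- press_corner (a point): point on the casing's white top face straight above the short foot, 50 mm above the desk: where to press down, with about 8 to 20 N. The face is flat and clear from here to the casing's front and left edges. With nothing under the foot some 4 N here rocks the scale by 0.04 rad or more; with the wedge snug it stays put
- wedge: loose hardwood wedge, 40 g: 90 long, 34 wide, flat below, top rising evenly from 1.5 mm at the thin end to 12.3 mm at the thick end. Origin: middle of the underside; x points to the thin end (+45 mm), y across. It lies left of the scale, thin end 15 to 45 mm short of the foot's centre, up to 12 mm out of line and 0.12 rad askew
- wedge_butt (a point): middle of the wedge's upright thick end face (34 mm wide, 12.3 mm high), 6 mm above the desk: the face to push on. The wedge slides with under 0.5 N; once it grips under the foot the push needed climbs within a few mm of travel to 5 N and more, and from about 8 N on the whole scale is shoved along. It stays by friction where it is left
- screw_dish: a round steel dish with a few screws, 74 x 74 x 15 mm, loose, left of the scale towards its rear. Bystander. Origin: middle of the underside.
- side_cutters: red-handled side cutters, 125 x 47 x 12 mm, loose, right of the scale. Bystander. Origin: middle of the underside.
- marker: a white marker pen with a black cap, 130 x 11 x 12 mm, loose, lying in front of the scale. Bystander. Origin: middle of the underside.
- tape_roll: a cream roll of tape, 60 x 58 x 19 mm, loose, right of the scale towards its rear. Bystander. Origin: middle of the underside.
Things that resemble listed ones, but are neither listed nor needed, are in the scene too. There is more than one size of the wedge; the job needs the middle-sized.

How it is judged:
On the way, in this order (a step that is already met when the one before it is completed fails the run):
1. the wedge is under the short foot and bears on it (x of short_foot_sole in the frame of wedge between -0.035 and 0.042 m and y of short_foot_sole in the frame of wedge between -0.014 and 0.014 m and contact force between wedge and scale above 0.3 N), for 0.2 s.
2. the corner above the wedged foot is pressed and the scale does not rock (x of short_foot_sole in the frame of wedge between -0.035 and 0.042 m and y of short_foot_sole in the frame of wedge between -0.014 and 0.014 m and angle between scale's own z axis and vertical below 0.01 rad and contact force between the fingers and scale above 6 N and horizontal distance between the grasp point and press_corner below 0.03 m), for 0.3 s.
At the end, for the whole second after the job is handed in: The wedge lies flat and bears on the short foot, whose centre is 3 mm or more inside its sides. The scale is level within 0.01 rad, within 15 mm of its place, and at rest. Before that its corner was pressed (over 6 N for 0.3 s, within 30 mm of the point) without tilting it more (x of short_foot_sole in the frame of wedge between -0.035 and 0.042 m and y of short_foot_sole in the frame of wedge between -0.014 and 0.014 m and angle between scale's own z axis and vertical below 0.01 rad and contact force between wedge and scale above 0.1 N and distance of scale from where it was at the start of the episode below 0.015 m and height (world z) of wedge below 0.004 m and linear speed of each of scale, wedge below 0.02 m/s); the robot touches nothing.
It fails at once if the wedge is lifted or tipped up (height (world z) of wedge above 0.01 m or angle between wedge's own z axis and vertical above 0.2 rad).
It fails at once if the scale is lifted, or shoved more than 30 mm (height (world z) of scale above 0.012 m or distance of scale from where it was at the start of the episode above 0.03 m).
It fails at once if a bystander is displaced by more than 20 mm (distance of any of screw_dish, side_cutters, marker, tape_roll from where it was at the start of the episode above 0.02 m).
It also fails if it takes over 50 s, if anything falls off the work surface, if the arm or the gripper's body presses on something with over 40 N, if the wrist force passes 120 N, or if a joint passes its speed limit or range.

## Working session

There is one attempt and no reset: what is moved stays moved. The work goes in short steps, Python scripts to look and compute and a tool call to move; the robot and the scene stay as the last step left them, time stands still between calls to the robot, and variables do not carry over. Pictures are saved under pics/ and viewed, at most 10 in all, crops included, and the job is handed in when it is done.

Besides the shell and the picture viewer there is one more tool, called after ">>>" as name(argument=value, ...) on one line, values as JSON. drive_tool: Moves the arm, as the interface text tells. Its arguments: {"type":"object","properties":{"moves":{"type":"array"},"squeeze":{"type":"number"}},"required":["moves"]}

```bash
mkdir -p pics
cat > h.py <<'E'
import numpy as np, cv2
from scipy.spatial.transform import Rotation as R
from bench import r
def ray(cam,px,st=None):
    i=r.camera_info(cam); K=np.array(i["mtx"]); k=i["k1"]
    p=cv2.undistortPoints(np.array([[px]],float),K,np.array([k,0,0,0.]))[0,0]
    d=np.array([p[0],p[1],1.])
    if "T_tool_cam" in i:
        st=st or r.read_state(); T=np.eye(4);T[:3,:3]=R.from_quat(st["eef_rot"]).as_matrix();T[:3,3]=st["ee_pos"]
        M=T@np.array(i["T_tool_cam"]); return M[:3,3],M[:3,:3]@d
    Rm=cv2.Rodrigues(np.array(i["rvec"],float))[0]; return -Rm.T@np.array(i["tvec"]).ravel(),Rm.T@d
def at(cam,px,z,st=None):
    o,d=ray(cam,px,st); return o+d*(z-o[2])/d[2]
def proj(cam,P,st=None):
    i=r.camera_info(cam); K=np.array(i["mtx"]); k=i["k1"]; P=np.array(P,float).reshape(-1,3)
    if "T_tool_cam" in i:
        st=st or r.read_state(); T=np.eye(4);T[:3,:3]=R.from_quat(st["eef_rot"]).as_matrix();T[:3,3]=st["ee_pos"]
        M=np.linalg.inv(T@np.array(i["T_tool_cam"])); rv=cv2.Rodrigues(M[:3,:3])[0]; tv=M[:3,3]
    else: rv=np.array(i["rvec"],float); tv=np.array(i["tvec"],float)
    return cv2.projectPoints(P,rv,tv,K,np.array([k,0,0,0.]))[0][:,0]
def save(cam,name):
    im=r.camera(cam); cv2.imwrite(f"pics/{name}.png",cv2.cvtColor(im,cv2.COLOR_RGB2BGR)); return im
E
python3 - <<'E'
from h import *
ims=[cv2.cvtColor(save(c,c+"0"),cv2.COLOR_RGB2BGR) for c in("scene","side","wrist")]
a=np.hstack([cv2.resize(x,(400,300)) for x in ims[:2]]); b=cv2.resize(ims[2],(400,300))
cv2.imwrite("pics/all0.png",np.vstack([a,np.hstack([b,b*0])]))
Z=dict(scale=0,wedge=0,wedge_butt=.006,press_corner=.05,short_foot_sole=.006,screw_dish=0,marker=0,side_cutters=0,tape_roll=0)
for c in("scene","side","wrist"):
  st=r.read_state()
  for q,z in Z.items():
    for d in r.place_of(c,q)[:4]:
      if d["conf"]>.2: print(c,q,round(d["conf"],2),np.round(d["at"],0),np.round(at(c,d["at"],z,st),3)[:2])
print(r.read_state())
E
```

```text
scene scale 0.67 [263. 205.] [ 0.569 -0.357]
scene wedge 0.75 [188. 175.] [ 0.575 -0.135]
scene wedge 0.68 [192. 205.] [ 0.489 -0.202]
scene wedge 0.58 [352. 293.] [ 0.426 -0.636]
scene wedge_butt 0.83 [180. 200.] [ 0.487 -0.168]
scene wedge_butt 0.76 [377. 301.] [ 0.426 -0.693]
scene wedge_butt 0.71 [167. 175.] [ 0.546 -0.092]
scene press_corner 0.79 [228. 203.] [ 0.497 -0.299]
scene screw_dish 0.96 [230. 173.] [ 0.633 -0.231]
scene marker 0.53 [246. 250.] [ 0.427 -0.382]
scene side_cutters 0.59 [305. 251.] [ 0.485 -0.502]
scene tape_roll 0.9 [320. 214.] [ 0.605 -0.494]
side scale 0.59 [252. 213.] [ 0.553 -0.364]
side wedge 0.8 [292. 171.] [ 0.428 -0.635]
side wedge 0.76 [284. 245.] [ 0.484 -0.219]
side wedge_butt 0.93 [290. 258.] [ 0.476 -0.165]
side wedge_butt 0.58 [246. 283.] [ 0.562 -0.091]
side wedge_butt 0.48 [290. 165.] [ 0.43  -0.673]
side press_corner 0.85 [276. 208.] [ 0.497 -0.292]
side screw_dish 0.86 [217. 240.] [ 0.63  -0.241]
side screw_dish 0.28 [278. 189.] [ 0.481 -0.502]
side side_cutters 0.53 [277. 189.] [ 0.482 -0.501]
wrist wedge 0.85 [223. 252.] [ 0.573 -0.135]
[... 199 characters left out ...]
 0.33218924, -0.06466187,  1.46008573,  0.02157842,
        1.34992303, -0.0884625 ]), 'joint_vel': array([-7.09779864e-04,  5.97295134e-04,  5.54820933e-04, -1.17035364e-03,
       -5.57249749e-05,  1.73856440e-03, -2.86568055e-04]), 'joint_torque': array([ 1.63101555e-03, -6.23031092e+01,  2.55219784e-02, -3.90116537e+01,
       -6.10991358e-02,  3.16581654e-02,  4.55410873e-05]), 'ee_pos': array([6.25020659e-01, 9.84324994e-06, 2.22588969e-01]), 'eef_rot': array([7.07102736e-01, 7.07110825e-01, 4.03250300e-05, 2.10894785e-05]), 'ft_force': array([-0.34890916,  0.23083913, -0.39980837]), 'torque': array([0.01555067, 0.01240284, 0.0006916 ]), 'grip_force': 0.0, 'width': 0.08743161424778158}
```

View pics/all0.png

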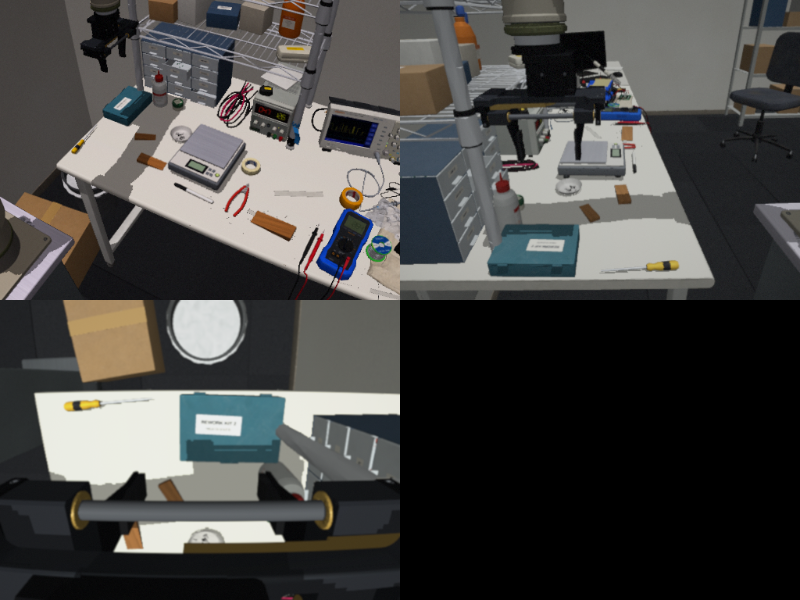

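The scene shows three wedges: A at scene (192,205), B at (188,175) and C at (352,293). A lies directly left of the foot, with its thin end about 40 mm short, so it fits. C is clearly the big one. I'll confirm this in an enlarged crop.

Run:
```python
from h import *
out=[]
for c,(x0,y0,w,h) in dict(scene=(150,155,100,75),side=(220,190,100,75)).items():
    im=cv2.imread(f"pics/{c}0.png"); out.append(cv2.resize(im[y0:y0+h,x0:x0+w],(400,300),interpolation=cv2.INTER_CUBIC))
im=cv2.imread("pics/wrist0.png")[230:330,120:320]; o3=cv2.resize(im,(600,300),interpolation=cv2.INTER_CUBIC)
cv2.imwrite("pics/crop1.png",np.vstack([np.hstack(out),np.hstack([o3,np.zeros((300,200,3),np.uint8)])]))
# brown blobs, min-area rectangle on the desk
for c in("scene","side","wrist"):
    im=cv2.imread(f"pics/{c}0.png"); hsv=cv2.cvtColor(im,cv2.COLOR_BGR2HSV)
    m=cv2.inRange(hsv,(5,90,50),(20,230,230)); n,l,s,ce=cv2.connectedComponentsWithStats(m)
    for k in range(1,n):
        if s[k,4]<60: continue
        cs=cv2.findContours((l==k).astype(np.uint8),0,1)[0][0][:,0]
        P=np.array([at(c,p,.003)[:2] for p in cs]); 
        if np.ptp(P,0).max()>.25: continue
        rc=cv2.minAreaRect((P*1000).astype(np.float32)); print(c,ce[k].round(),np.round(rc[0]),np.round(rc[1]),round(rc[2],1))
i=r.camera_info("wrist"); print(np.round(i["T_tool_cam"],3))
```

```text
scene [370.  23.] [1675. -322.] [78. 49.] 83.7
scene [185. 175.] [ 574. -130.] [30. 69.] 27.0
scene [193. 206.] [ 485. -207.] [38. 96.] 0.1
scene [450. 250.] [ 640. -815.] [48. 49.] 25.5
scene [350. 288.] [ 435. -627.] [117.  52.] 85.2
side [483. 112.] [ -615. -1374.] [204.  81.] 56.3
side [448. 141.] [-208. -907.] [118.  35.] 58.5
side [500. 141.] [-402. -884.] [166.  47.] 24.5
side [290. 170.] [ 434. -634.] [145.  39.] 84.0
side [285. 249.] [ 483. -204.] [33. 86.] 4.4
side [243. 272.] [ 570. -127.] [27. 65.] 26.5
wrist [146.  49.] [487. 145.] [140. 131.] 7.9
wrist [218. 245.] [ 566. -124.] [26. 49.] 27.8
wrist [171. 304.] [ 484. -221.] [33. 63.] 4.8Traceback (most recent call last):
  File "<stdin>", line 14, in <module>
  File "h.py", line 13, in at
    o,d=ray(cam,px,st); return o+d*(z-o[2])/d[2]
        ~~~^^^^^^^^^^^
  File "h.py", line 5, in ray
    i=r.camera_info(cam); K=np.array(i["mtx"]); k=i["k1"]
ValueError: time passes only in moves, steps and waits
```

View pics/crop1.png

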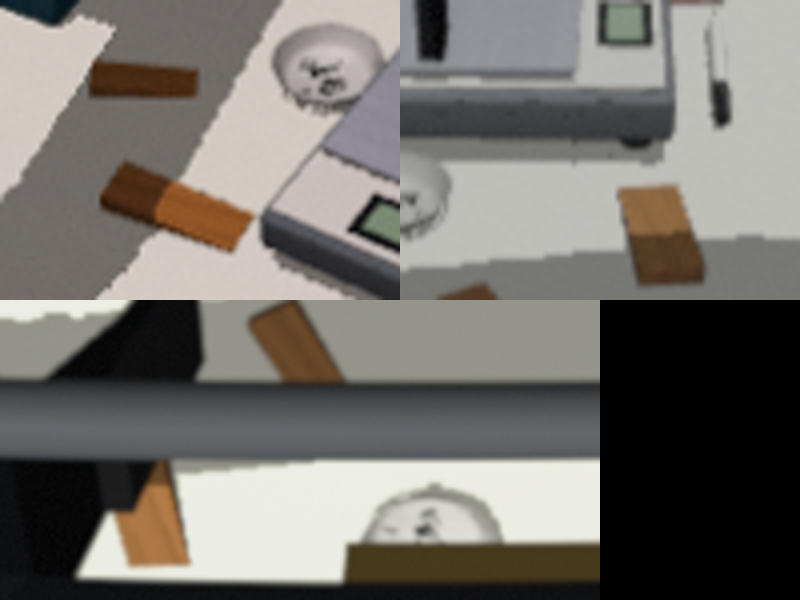

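Measured footprints: A is about 90x34 mm, B about 66x27 and C about 120x45. So A, at scene (193,206), is the middle-sized wedge, and its thin end faces the foot. The foot shows in the side view at about (279,225). Next I'll fit the wedge and casing poses.

Run:
```python
from h import *
from scipy.optimize import minimize
W=np.array([[s*.045,t*.017,z] for s in(-1,1) for t in(-1,1) for z in(0,.0123 if s<0 else .0015)])
I={c:r.camera_info(c) for c in("scene","side")}
def pr(c,P):
    i=I[c]; return cv2.projectPoints(P,np.array(i["rvec"],float),np.array(i["tvec"],float),np.array(i["mtx"]),np.array([i["k1"],0,0,0.]))[0][:,0]
M={}
for c,ctr in dict(scene=(193,206),side=(285,249)).items():
    hsv=cv2.cvtColor(cv2.imread(f"pics/{c}0.png"),cv2.COLOR_BGR2HSV)
    m=cv2.inRange(hsv,(5,90,30),(20,240,230)); n,l,s,ce=cv2.connectedComponentsWithStats(m)
    M[c]=(l==l[ctr[1],ctr[0]])*1.
def T(p): 
    R_=R.from_euler('z',p[2]).as_matrix(); return W@R_.T+[p[0],p[1],0]
def cost(p,cams=("scene","side")):
    e=0
    for c in cams:
        h=cv2.convexHull(pr(c,T(p)).astype(np.float32)); y,x=np.mgrid[0:384,0:512]
        x0,y0,w,hh=cv2.boundingRect(h.astype(np.int32)); b=np.zeros((384*8//8,512))
        S=8; big=np.zeros((80*S,80*S),np.uint8); o=np.array([x0-20,y0-20])
        cv2.fillConvexPoly(big,np.round((h[:,0]-o+.5)*S).astype(np.int32),1)
        sm=cv2.resize(big.astype(np.float32),(80,80),interpolation=cv2.INTER_AREA)
        mm=M[c].copy(); sub=mm[o[1]:o[1]+80,o[0]:o[0]+80]; e+=np.abs(sub-sm).sum()+mm.sum()-sub.sum()
    return e
for cams in(("scene","side"),("scene",),("side",)):
    b=min((minimize(cost,[.484,-.208,-np.pi/2+a],args=(cams,),method="Nelder-Mead",options=dict(initial_simplex=[[.484,-.208,-1.57+a],[.49,-.208,-1.57+a],[.484,-.2,-1.57+a],[.484,-.208,-1.45+a]])) for a in(-.1,.0,.1)),key=lambda s:s.fun)
    p=b.x; print(cams,b.fun,p.round(4),"yaw off",round(p[2]+np.pi/2,3),"butt",(p[:2]-.045*np.array([np.cos(p[2]),np.sin(p[2])])).round(4),"tip",(p[:2]+.045*np.array([np.cos(p[2]),np.sin(p[2])])).round(4))
# casing top outline with predicted corners for several poses -> overlay
tops=[[-.1,.085,.05],[-.1,-.085,.05],[.1,-.085,.05],[.1,.085,.05]]
out=[]
for c,(x0,y0,w,h) in dict(scene=(200,150,120,90),side=(200,170,120,90)).items():
    im=cv2.imread(f"pics/{c}0.png"); S=3.33; cr=cv2.resize(im[y0:y0+h,x0:x0+w],(400,300),interpolation=cv2.INTER_CUBIC)
    P=np.array(tops)+[.574,-.362,0]; q=((pr(c,P)-[x0,y0]+.5)*400/120)
    cv2.polylines(cr,[q.astype(np.int32)],True,(0,0,255),1)
    P=np.array([[-.078+.01*np.cos(a),.066+.01*np.sin(a),.006] for a in np.linspace(0,6.28,20)])+[.574,-.362,0]
    cv2.polylines(cr,[((pr(c,P)-[x0,y0]+.5)*400/120).astype(np.int32)],True,(0,255,0),1); out.append(cr)
cv2.imwrite("pics/ov.png",np.hstack(out))
```

```text
('scene', 'side') 109.65625 [ 0.4847 -0.209  -1.5114] yaw off 0.059 butt [ 0.4821 -0.1641] tip [ 0.4874 -0.2539]
('scene',) 49.34375 [ 0.4843 -0.2092 -1.4996] yaw off 0.071 butt [ 0.4811 -0.1643] tip [ 0.4875 -0.2541]
('side',) 58.328125 [ 0.484  -0.2092 -1.5273] yaw off 0.043 butt [ 0.482  -0.1643] tip [ 0.486  -0.2542]
```

View pics/ov.png

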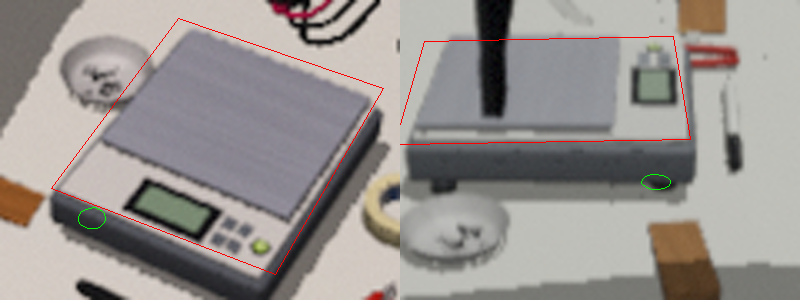

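The wedge pose is consistent: middle at (0.484,-0.209) and about 0.06 rad askew. The casing overlay is a few mm and slightly in yaw off, with the real corner about 1 px right at side (288,212) and the foot disc near (279,226). I'll take one sharper crop to refine it.

Run:
```python
import cv2,numpy as np
a=cv2.imread("pics/scene0.png")[150:240,205:325]; b=cv2.imread("pics/side0.png")[195:240,200:300]
A=cv2.resize(a,(400,300),interpolation=cv2.INTER_CUBIC)
B=cv2.resize(b,(800,360),interpolation=cv2.INTER_CUBIC)
C=cv2.resize(cv2.imread("pics/scene0.png")[190:220,205:255],(400,240),interpolation=cv2.INTER_CUBIC)
cv2.imwrite("pics/crop2.png",np.vstack([B,np.hstack([C,A[:240]])]))
```

```text
(no output)
```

View pics/crop2.png

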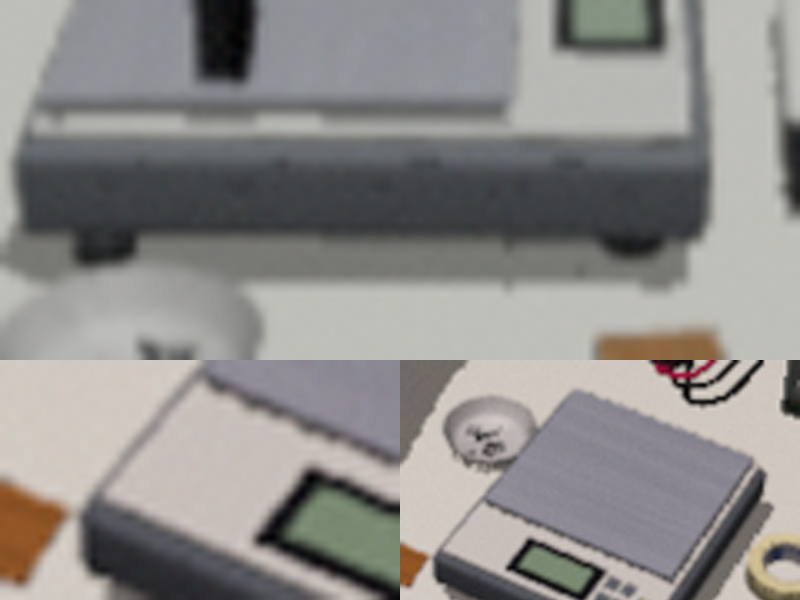

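Run:
```python
from h import *
f=lambda n,c,p,z:print(n,at(c,p,z).round(4)[:2])
f("FL bot","side",(287.6,224),.016); f("RL bot","side",(202.3,223.2),.016)
f("FL top scene","scene",(215.7,207.2),.048)
for z in(.0045,.006,.0075): f("foot near edge","side",(278.5,226.4),z)
f("rear foot","side",(212.7,227.3),0)
for c in("scene","side"):
    for q in("short_foot_sole","press_corner","scale"):
        r.camera(c)
        for d in r.place_of(c,q)[:3]: print(c,q,round(d["conf"],2),d["at"],at(c,d["at"],dict(short_foot_sole=.006,press_corner=.05,scale=0)[q]).round(4)[:2])
print(r.camera_info("wrist"))
```

```text
FL bot [ 0.4713 -0.2788]
RL bot [ 0.6678 -0.2889]
FL top scene [ 0.473  -0.2795]
foot near edge [ 0.4914 -0.2879]
foot near edge [ 0.4916 -0.2854]
foot near edge [ 0.4917 -0.283 ]
rear foot [ 0.6456 -0.2962]
scene press_corner 0.86 [226.3, 204.5] [ 0.4901 -0.2982]
scene scale 0.78 [265.3, 206.4] [ 0.5682 -0.3637]
side press_corner 0.82 [275.4, 209.9] [ 0.499  -0.2846]
side scale 0.64 [247.4, 214.5] [ 0.565  -0.3545]
side scale 0.61 [288.3, 256.4] [ 0.4779 -0.1776]
{'mtx': array([[293.08359851,   0.        , 257.96518425],
       [  0.        , 293.08359851, 188.16054093],
       [  0.        ,   0.        ,   1.        ]]), 'k1': -0.07353244455975515, 'T_tool_cam': array([[ 5.57807717e-04, -9.58231384e-01, -2.85993538e-01,
         7.84455485e-02],
       [ 9.99999837e-01,  4.98572675e-04,  2.79935143e-04,
        -1.01599681e-03],
       [-1.25654076e-04, -2.85993647e-01,  9.58231505e-01,
        -1.61890045e-01],
       [ 0.00000000e+00,  0.00000000e+00,  0.00000000e+00,
         1.00000000e+00]])}
```

Foot at about (0.4925,-0.2975), with the scale yawed about -0.05. The wedge axis passes about 3 mm from the foot, so I'll push along that axis. First the arm goes behind the butt with the fingers shut.

>>> drive_tool(moves=[[[-0.025,-0.029,0,0,0,0,0],[-0.025,-0.029,0,0,0,0,0],[-0.025,-0.029,0,0,0,-0.03,0],[-0.025,-0.029,0,0,0,-0.03,0],[-0.025,-0.029,0,0,0,0,0],[0,0,0.04,0,0,0,0],[0,0,0.04,0,0,0,0],[0,0,0.04,0,0,0,0],[0,0,0.03,0,0,0,0],[0,0,0,0,0,0,0]]], squeeze=20)

```text
time: 3.1
ee_pos: [0.4796, -0.127, 0.0691]
eef_rot: [0.686, 0.728, -0.002, -0.003]
ft_force: [0.0, 0.2, 0.2]
width: 0.0153
grip_force: 0.0
```

>>> drive_tool(moves=[[[0,0,0.03,0,0,0,0],[0,0,0.025,0,0,0,0],[0,0,0.009,0,0,0,0],[0,0,0,0,0,0,0],[0,0,0,0,0,0,0]]])

```text
time: 3.6
ee_pos: [0.4835, -0.1277, 0.0102]
eef_rot: [0.686, 0.728, 0.001, 0.001]
ft_force: [0.2, -0.4, 0.8]
width: 0.0003
grip_force: 0.0
```

Run:
```python
from h import *
st=r.read_state(); print(st["ee_pos"],st["ft_force"],st["width"])
a=cv2.cvtColor(r.camera("scene"),4); b=cv2.cvtColor(r.camera("side"),4)
cv2.imwrite("pics/c3.png",np.hstack([cv2.resize(a[150:240,140:260],(400,300),interpolation=2),cv2.resize(b[185:275,220:340],(400,300),interpolation=2)]))
```

```text
[ 0.48347079 -0.12774079  0.01019508] [ 0.2493936  -0.3730296   0.76835265] 0.00031411335987960326
```

View pics/c3.png

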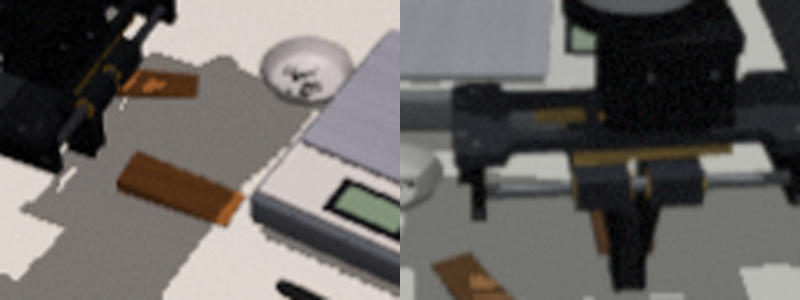

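Fingers sit behind the butt: in the scene crop the finger at (65,180) and the wedge butt at (128,175). In the side crop the fingers at (628,250) are about centred on the wedge. I'll drop 5 mm more and approach.

>>> drive_tool(moves=[[[0,0,0.005,0,0,0,0],[-0.01,-0.001,0,0,0,0,0],[-0.01,0,0,0,0,0,0],[0,0,0,0,0,0,0],[0,0,0,0,0,0,0]]])

```text
time: 4.2
ee_pos: [0.4825, -0.1481, 0.0036]
eef_rot: [0.686, 0.728, 0.0, 0.0]
ft_force: [0.7, -0.2, -0.3]
width: 0.0005
grip_force: 0.0
```

>>> drive_tool(moves=[[[-0.006,0,0,0,0,0,0],[-0.008,0,0,0,0,0,0],[-0.008,0,0,0,0,0,0],[-0.008,0,0,0,0,0,0],[-0.006,0,0,0,0,0,0],[0,0,0,0,0,0,0],[0,0,0,0,0,0,0]]])

```text
time: 4.9
ee_pos: [0.4847, -0.1835, 0.0035]
eef_rot: [0.686, 0.728, 0.0, -0.0]
ft_force: [0.5, 1.0, -0.0]
width: 0.0007
grip_force: 0.0
```

Run:
```python
from h import *
st=r.read_state(); print(st["ee_pos"],st["ft_force"])
a=cv2.cvtColor(r.camera("scene"),4); b=cv2.cvtColor(r.camera("side"),4)
cv2.imwrite("pics/c4.png",np.hstack([cv2.resize(a[165:225,160:240],(400,300),interpolation=2),cv2.resize(b[190:265,230:330],(400,300),interpolation=2)]))
```

```text
[ 0.48467289 -0.18353444  0.00350032] [ 0.46465605  1.0046265  -0.02204621]
```

View pics/c4.png

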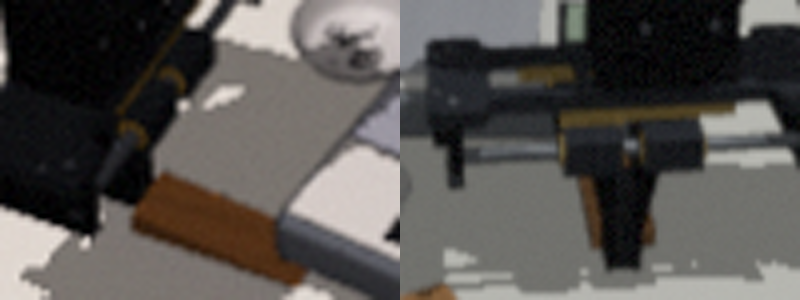

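The wedge is moving straight: scene crop butt at (150,205), front lower edge running to (300,283) by the casing corner. Continuing in smaller steps.

Run:
```python
from h import *
a=at("scene",(186.5,209),0);b=at("scene",(219.5,221.1),0);print(a,b,np.arctan2(b[0]-a[0],-(b[1]-a[1])))
```

```text
[ 4.72243038e-01 -1.95772730e-01  1.11022302e-16] [ 0.47516641 -0.28651788  0.        ] 0.032204076451710896
```

>>> drive_tool(moves=[[[-0.006,0,0,0,0,0,0],[-0.006,0,0,0,0,0,0],[-0.005,0,0,0,0,0,0],[0,0,0,0,0,0,0],[0,0,0,0,0,0,0]]])

```text
time: 5.5
ee_pos: [0.4857, -0.2007, 0.0035]
eef_rot: [0.686, 0.728, 0.0, 0.0]
ft_force: [0.5, 0.1, -0.2]
width: 0.0003
grip_force: 0.0
```

>>> drive_tool(moves=[[[-0.003,0,0,0,0,0,0],[-0.003,0,0,0,0,0,0],[-0.003,0,0,0,0,0,0],[0,0,0,0,0,0,0]]])

```text
time: 5.9
ee_pos: [0.4863, -0.21, 0.0036]
eef_rot: [0.686, 0.728, -0.0, 0.0]
ft_force: [-0.2, -0.5, -0.4]
width: 0.0005
grip_force: 0.0
```

>>> drive_tool(moves=[[[-0.002,0,0,0,0,0,0],[-0.002,0,0,0,0,0,0],[0,0,0,0,0,0,0]]])

```text
time: 6.2
ee_pos: [0.4865, -0.2138, 0.0036]
eef_rot: [0.686, 0.728, -0.0, 0.0]
ft_force: [0.6, 0.5, -0.4]
width: 0.0005
grip_force: 0.0
```

>>> drive_tool(moves=[[[-0.002,0,0,0,0,0,0],[0,0,0,0,0,0,0],[0,0,0,0,0,0,0]]])

```text
time: 6.5
ee_pos: [0.4866, -0.2155, 0.0036]
eef_rot: [0.686, 0.728, 0.0, 0.0]
ft_force: [0.3, -0.2, 0.3]
width: 0.0004
grip_force: 0.0
```

>>> drive_tool(moves=[[[-0.002,0,0,0,0,0,0],[-0.001,0,0,0,0,0,0],[0,0,0,0,0,0,0]]])

```text
time: 6.8
ee_pos: [0.4868, -0.2187, 0.0036]
eef_rot: [0.686, 0.728, 0.0, 0.0]
ft_force: [0.2, 0.7, -0.3]
width: 0.0007
grip_force: 0.0
```

>>> drive_tool(moves=[[[-0.002,0,0,0,0,0,0],[0,0,0,0,0,0,0],[0,0,0,0,0,0,0]]])

```text
time: 7.1
ee_pos: [0.4869, -0.2205, 0.0035]
eef_rot: [0.686, 0.728, 0.0, 0.0]
ft_force: [-0.3, 0.4, 0.7]
width: 0.0003
grip_force: 0.0
```

>>> drive_tool(moves=[[[-0.002,0,0,0,0,0,0],[0,0,0,0,0,0,0],[0,0,0,0,0,0,0]]])

```text
time: 7.4
ee_pos: [0.4871, -0.222, 0.0035]
eef_rot: [0.685, 0.728, 0.0, -0.0]
ft_force: [-0.7, 3.4, 1.0]
width: 0.0007
grip_force: 1.8
```

>>> drive_tool(moves=[[[-0.001,0,0,0,0,0,0],[0,0,0,0,0,0,0],[0,0,0,0,0,0,0]]])

```text
time: 7.7
ee_pos: [0.4872, -0.2224, 0.0035]
eef_rot: [0.685, 0.728, 0.0, -0.0]
ft_force: [-0.7, 6.1, 1.5]
width: 0.0005
grip_force: 2.9
```

Snug at about 6 N. Backing off and checking.

>>> drive_tool(moves=[[[0.003,0,0,0,0,0,0],[0.01,0,0,0,0,0,0],[0.02,0,0,0,0,0,0],[0,0,-0.03,0,0,0,0],[0,0,-0.04,0,0,0,0],[0,0,-0.04,0,0,0,0],[0,0,0,0,0,0,0],[0,0,0,0,0,0,0]]])

```text
time: 8.5
ee_pos: [0.4856, -0.1904, 0.1142]
eef_rot: [0.686, 0.728, 0.0, 0.001]
ft_force: [-0.3, 0.0, -1.1]
width: 0.0001
grip_force: 0.0
```

Run:
```python
from h import *
st=r.read_state(); print(st["ee_pos"],st["ft_force"])
a=cv2.cvtColor(r.camera("scene"),4); b=cv2.cvtColor(r.camera("side"),4)
cv2.imwrite("pics/c5.png",np.hstack([cv2.resize(a[165:240,170:270],(400,300),interpolation=2),cv2.resize(b[185:260,210:310],(400,300),interpolation=2)]))
for c in("scene","side"):
  for q,z in dict(press_corner=.05,wedge_butt=.006).items():
    for d in r.place_of(c,q)[:3]: print(c,q,round(d["conf"],2),np.round(d["at"]),at(c,d["at"],z).round(3)[:2])
```

```text
[ 0.48557886 -0.19041183  0.1142439 ] [-0.29948345  0.02572946 -1.09439651]
scene press_corner 0.91 [225. 204.] [ 0.491 -0.295]
scene wedge_butt 0.94 [379. 298.] [ 0.434 -0.695]
scene wedge_butt 0.79 [202. 211.] [ 0.48  -0.236]
scene wedge_butt 0.73 [167. 175.] [ 0.545 -0.09 ]
side press_corner 0.65 [275. 210.] [ 0.499 -0.283]
side wedge_butt 0.81 [248. 282.] [ 0.559 -0.093]
side wedge_butt 0.71 [285. 241.] [ 0.482 -0.224]
```

View pics/c5.png

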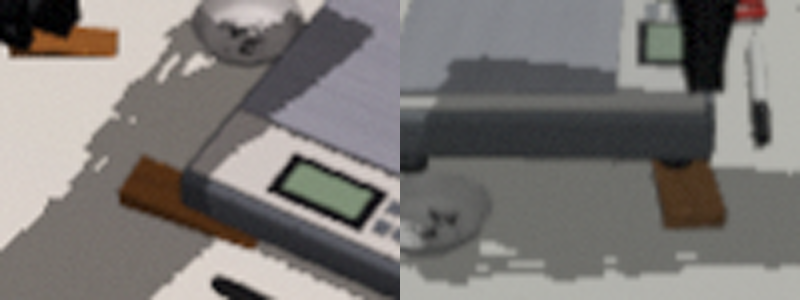

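The wedge sits under the foot: in the side crop the foot is at (682,160), centred over the wedge at 655–715. The scale looks unmoved, with the press corner still at about (0.493,-0.295). Now moving above the corner.

>>> drive_tool(moves=[[[-0.036,0,0,0,0,0,0],[-0.036,0,0,0,0,0,0],[-0.036,0,0,0,0,0,0],[0,0,0.025,0,0,0,0],[0,0,0.022,0,0,0,0],[0,0,0,0,0,0,0],[0,0,0,0,0,0,0]]])

```text
time: 9.5
ee_pos: [0.4914, -0.2981, 0.0664]
eef_rot: [0.686, 0.728, -0.0, -0.001]
ft_force: [0.2, -0.4, -0.4]
width: 0.0005
grip_force: 0.0
```

>>> drive_tool(moves=[[[0,0,0.006,0,0,0,0],[0,0,0.005,0,0,0,0],[0,0,0.002,0,0,0,0],[0,0,0,0,0,0,0],[0,0,0,0,0,0,0]]])

```text
time: 10.0
ee_pos: [0.4917, -0.2983, 0.0538]
eef_rot: [0.686, 0.728, 0.0, 0.0]
ft_force: [0.8, 0.0, -0.2]
width: 0.0005
grip_force: 0.0
```

>>> drive_tool(moves=[[[0,0,0.002,0,0,0,0],[0,0,0,0,0,0,0],[0,0,0,0,0,0,0]]])

```text
time: 10.3
ee_pos: [0.4916, -0.2983, 0.0516]
eef_rot: [0.686, 0.728, 0.0, 0.0]
ft_force: [-0.3, 0.4, 0.3]
width: -0.0
grip_force: 0.0
```

>>> drive_tool(moves=[[[0,0,0.002,0,0,0,0],[0,0,0,0,0,0,0],[0,0,0,0,0,0,0]]])

```text
time: 10.6
ee_pos: [0.4918, -0.2984, 0.0504]
eef_rot: [0.686, 0.728, 0.0, 0.0]
ft_force: [-3.1, 0.7, 8.1]
width: 0.0002
grip_force: 4.5
```

>>> drive_tool(moves=[[[0,0,0.001,0,0,0,0],[0,0,0,0,0,0,0],[0,0,0,0,0,0,0]]])

```text
time: 10.9
ee_pos: [0.4918, -0.2984, 0.0503]
eef_rot: [0.686, 0.728, 0.0, 0.0]
ft_force: [-6.3, 4.4, 17.1]
width: 0.0004
grip_force: 9.1
```

It holds 17 N at z = 0.0503 without sinking. Hold a little longer, then release.

>>> drive_tool(moves=[[[0,0,0,0,0,0,0],[0,0,0,0,0,0,0],[0,0,0,0,0,0,0],[0,0,0,0,0,0,0]]])

```text
time: 11.3
ee_pos: [0.4918, -0.2984, 0.0503]
eef_rot: [0.686, 0.728, 0.0, 0.0]
ft_force: [-6.9, 4.5, 17.2]
width: 0.0002
grip_force: 9.0
```

>>> drive_tool(moves=[[[0,0,-0.002,0,0,0,0],[0,0,-0.005,0,0,0,0],[0,0,-0.02,0,0,0,0],[0,0,-0.04,0,0,0,0],[0,0,-0.04,0,0,0,0],[0.04,0,0,0,0,0,0],[0.04,0,0,0,0,0,0],[0.04,0,0,0,0,0,0],[0,0,0,0,0,0,0],[0,0,0,0,0,0,0]]])

```text
time: 12.3
ee_pos: [0.4845, -0.1779, 0.1558]
eef_rot: [0.685, 0.729, 0.0, 0.0]
ft_force: [-0.4, -0.7, -0.1]
width: 0.0003
grip_force: 0.0
```

Run:
```python
from h import *
st=r.read_state(); print(st["ee_pos"],st["ft_force"])
a=cv2.cvtColor(r.camera("scene"),4); b=cv2.cvtColor(r.camera("side"),4)
a0=cv2.imread("pics/scene0.png"); b0=cv2.imread("pics/side0.png")
f=lambda i,x,y:cv2.resize(i[y:y+75,x:x+100],(400,300),interpolation=2)
cv2.imwrite("pics/c6.png",np.vstack([np.hstack([f(a,180,165),f(b,205,185)]),np.hstack([f(a0,180,165),f(b0,205,185)])]))
```

```text
[ 0.48453552 -0.17787603  0.15583344] [-0.37421261 -0.680704   -0.05339237]
```

View pics/c6.png

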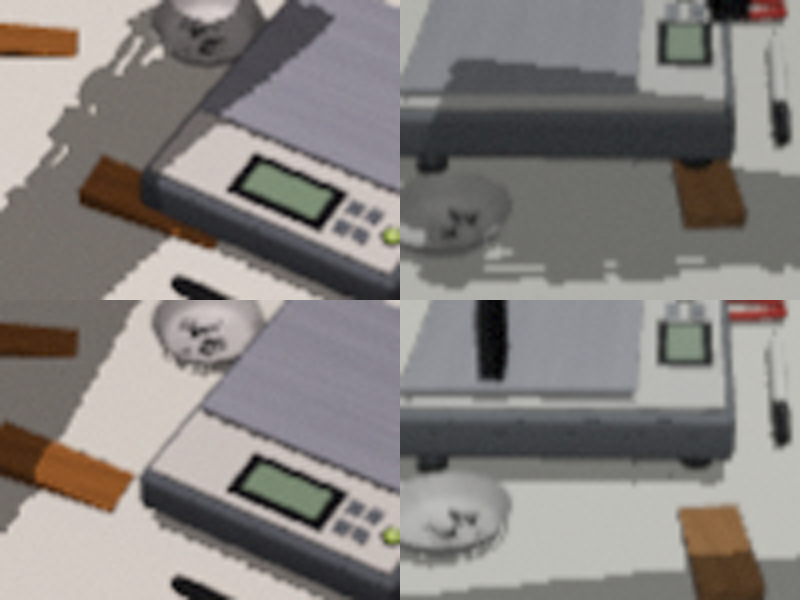

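Compared with the start, the casing, dish and marker have not moved. The wedge lies under the foot at side crop (700,160), with the arm clear. Handing in.

```bash
python3 -c "
from bench import r
print(r.close_job())"
```

```text
the job is handed in; nothing more can be done
None
```

The middle-sized wedge is snug under the short foot (pushed to about 6 N); the corner took about 17 N without sinking, the scale and its neighbours look unmoved in the images, and the job is handed in with no verdict returned.

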